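# Stop the letter scale rocking

## Robot

A 6-joint arm with a two-finger parallel gripper is mounted at the origin on the work surface. World frame = base frame: x ahead of the robot, y to its left, z up, the work surface at z = 0. Lengths are in mm, angles in rad, forces in N, time in s.
With the tool pointing down it reaches from about 250 to 775 mm from the base axis. Payload 8.9 kg.
Tool frame: the origin (TCP) lies midway between the tips of the shut fingers; the grasp point (between the pads) lies 19 mm behind it; x points along the fingers, z is the direction in which the jaws open and shut, and the axes are right-handed (so a half turn about x gives the same grasp; the last joint's range is limited). The gripper opens to 85 mm and grips with 20 to 120 N. Pads are 22 mm wide; open, the fingers measure 114 mm over their backs; the gripper's body (76 mm by 85 mm) begins 54 mm behind the grasp point. The pads swing forward as they close: fully open they stand 13 mm farther back than shut.
Start: joints at [0.973, 0.291, -0.153, 1.127, 0, 1.431], TCP at [232.502, 470.708, 231.305] pointing down, gripper open.
Joint ranges: [-2.52, 2.52], [-0.91, 1.74], [-1.3, 1.37], [-1.96, 2.02], [-1.52, 1.47], [-3.14, 3.14]. Speed limits (rad/s): [2.22, 2.22, 2.79, 3.14, 3.14, 3.14].

## Interface

Orientations are given as a rotation vector (axis times angle).
In Python, from rig import status, viewer, workorder, models gives the robot as it stands. The module is installed in compiled form; this text tells all that it offers.
- The arm moves only by the tool play_rows, never from a script. Its argument "motion" is a list that holds one entry, the list of rows, each a list of 4 numbers: the shift along the tool's x, y, z in cm, then the turn about the tool's x in rad. A call has 1 to 20 rows; each row shifts and turns the commanded pose from where the row before left it, along the tool's axes as they then stand; what a row does not reach is not made up. A row lasts 1/12 s, in which the tool goes at most 41.7 mm and 7.16 degrees, less where a joint would pass 70% of its speed; a pose out of reach is approached as far as the arm can. A call is refused whole if a number of a shift passes 4.17 or a number of a turn 0.125, either way. A call with a gripper value outside its range is refused whole. "hand" is the finger opening in cm, from 0 to 8.54, set as the call begins (left out, the last holds). The fingers move at their own pace and stop on an object; the grip force is fixed at half the most. Time passes only in rows, so rows that do not move let the fingers close. It gives the time, the measured TCP pose, the force and the opening at its end, in the units of the state.
- status.get_obs(): the state, without advancing time (a new reading comes with each control period).
- viewer.read_camera(name): name is "side" or "top"; returns (picture, depth): 480x640x3 uint8, blue, green, red; 480x640 float32, mm along the optical axis (not along the pixel's ray), 0 where there is no reading.
- viewer.camera_model(name): a dict with "intrinsics" (3x3 intrinsics, pixels), "cam_to_world" (4x4, takes a point from camera to world coordinates). Camera axes: x right, y down, z forward; pixel columns grow to the right and rows downward; lengths in mm; the calibration is good to about 2 mm. A picture is of the moment at which its call begins. camera_model takes no time and is no camera call.
- workorder.hand_in(): hands the job in, once; it reports no verdict.
Trained networks look in the newest picture that a camera, given by its name, has taken for a name from the list of things; names that differ only in an ending like _2 or _b are one class to them, and where a whole thing is asked for, a point or a joint stands for the part that bears it (a point fixed in the world has none). Each returns a list of dicts, best first, with "p" (0 to 1); they miss things now and then, are a little off and sometimes report something else, mostly with a low value. They report only what shows in the picture. A call takes as long as a camera call. They do not tell look-alikes from the thing itself.
- models.spot_in(label, camera): "xyz" ([x, y, z] in mm, in world coordinates, good to about 4 mm: the middle of the surface that is visible of it).
The state is a dict: "t": time; "q": joint angles; "joint_vel": joint speeds; "joint_torque": joint torques, N m; "tcp_pos": TCP position; "ee_rot": TCP orientation; "force": force on the tool from outside, world axes, zero at the start; "torque": the same for the moment, N m; "grip_width": finger opening in mm.
Only numpy, scipy, OpenCV 4.12 (cv2) and the standard library are available. Lean on these libraries where they do the work, as an engineer would, in place of code of your own. Each camera call takes 0.05 s, during which the arm holds its last target. There are 200 camera calls.

## Task

The letter scale rocks because one corner of its steel base plate gives when pressed. Press down on the plate's corners one after another with a fingertip until you find the one that gives, then push that corner's white wedge shim in under the plate with a fingertip until it is tight. Only press and push, lift nothing, keep the scale where it is, and leave the other three wedges and everything else alone.

Things in the scene. Friction and masses are not known exactly. Their poses are not given: they have to be found in the camera images.
- stand: letter scale bolted to a bare steel base plate, one loose piece of about 4 kg. Plate 230 x 260 mm, its underside 14 mm and its top 20 mm above the cabinet top; the scale in its middle is 142 x 156 mm and up to 56 mm above the cabinet top. Origin: middle of the plate, at cabinet-top level. x: away from the robot, across the 230 mm; y: to the robot's left, along the 260 mm; z up
- corner_near_left (a point): place to press at the plate's near left corner: on its top over a rubber pad, 20 and 22 mm in from the edges, 20 mm above the cabinet top. The plate lies level. A corner is firm, except the one (another each time, not to be seen from outside) whose pad has gone soft: it gives from about 3 N, is 5 mm down by about 6 N and comes up when let go
- corner_near_right (a point): place to press at the plate's near right corner: on its top over a rubber pad, 20 and 22 mm in from the edges, 20 mm above the cabinet top. The plate lies level. A corner is firm, except the one (another each time, not to be seen from outside) whose pad has gone soft: it gives from about 3 N, is 5 mm down by about 6 N and comes up when let go
- corner_far_left (a point): place to press at the plate's far left corner: on its top over a rubber pad, 20 and 22 mm in from the edges, 20 mm above the cabinet top. The plate lies level. A corner is firm, except the one (another each time, not to be seen from outside) whose pad has gone soft: it gives from about 3 N, is 5 mm down by about 6 N and comes up when let go
- corner_far_right (a point): place to press at the plate's far right corner: on its top over a rubber pad, 20 and 22 mm in from the edges, 20 mm above the cabinet top. The plate lies level. A corner is firm, except the one (another each time, not to be seen from outside) whose pad has gone soft: it gives from about 3 N, is 5 mm down by about 6 N and comes up when let go
- wedge_near_left: loose white plastic wedge shim of the near left corner, 70 x 28 mm, 3 mm high at the thin end rising to 17 mm at the upright butt, 30 g, flat on the cabinet top, its thin end 10 to 24 mm under the plate's left edge. It wedges tight with about 55 mm under the plate, 15 mm outside. Origin: middle of its underside; own x points to the thin end, the way it is pushed
- wedge_near_right: loose white plastic wedge shim of the near right corner, 70 x 28 mm, 3 mm high at the thin end rising to 17 mm at the upright butt, 30 g, flat on the cabinet top, its thin end 10 to 24 mm under the plate's right edge. It wedges tight with about 55 mm under the plate, 15 mm outside. Origin: middle of its underside; own x points to the thin end, the way it is pushed
- wedge_far_left: loose white plastic wedge shim of the far left corner, 70 x 28 mm, 3 mm high at the thin end rising to 17 mm at the upright butt, 30 g, flat on the cabinet top, its thin end 10 to 24 mm under the plate's left edge. It wedges tight with about 55 mm under the plate, 15 mm outside. Origin: middle of its underside; own x points to the thin end, the way it is pushed
- wedge_far_right: loose white plastic wedge shim of the far right corner, 70 x 28 mm, 3 mm high at the thin end rising to 17 mm at the upright butt, 30 g, flat on the cabinet top, its thin end 10 to 24 mm under the plate's right edge. It wedges tight with about 55 mm under the plate, 15 mm outside. Origin: middle of its underside; own x points to the thin end, the way it is pushed
- butt_near_left (a point): middle of the upright butt face (28 mm wide, 17 mm high) of the near left wedge, 8.5 mm above the cabinet top: the place to push
- butt_near_right (a point): middle of the upright butt face (28 mm wide, 17 mm high) of the near right wedge, 8.5 mm above the cabinet top: the place to push
- butt_far_left (a point): middle of the upright butt face (28 mm wide, 17 mm high) of the far left wedge, 8.5 mm above the cabinet top: the place to push
- butt_far_right (a point): middle of the upright butt face (28 mm wide, 17 mm high) of the far right wedge, 8.5 mm above the cabinet top: the place to push
- eraser: white eraser in a blue sleeve, 45 x 20 x 12 mm, lying between the two wedges on the left; to be left alone. Origin: middle of its underside
- correction_tape: grey correction-tape roller, 80 mm long, 16 mm wide, 26 mm high, lying between the two wedges on the right; to be left alone. Origin: middle of its underside
- stapler: black stapler, 135 x 34 mm, 45 mm high, on the robot's side of the scale; to be left alone. Origin: middle of its underside
- tape_dispenser: dark tape dispenser, 140 x 52 mm, 75 mm high, beyond the scale; to be left alone. Origin: middle of its underside
- parcel: small cardboard parcel, 110 x 150 x 55 mm, beyond the scale; to be left alone. Origin: middle of its underside
- orange_cup: orange plastic cup, 90 mm wide, 100 mm high, to the right; to be left alone. Origin: middle of its underside
- spray_bottle: white spray bottle, 80 mm wide, 237 mm high, to the right; to be left alone. Origin: middle of its underside
- pump_bottle: pale blue pump bottle, 64 mm wide, 180 mm high, to the left; to be left alone. Origin: middle of its underside
Mind the look-alikes: they are no part of the job. Leave any orange or yellow look-alike of the wedge_near_left alone. Leave any red look-alike of the wedge_near_right alone.

How it is judged (in metres and radians):
On the way, in this order (a step that is already met when the one before it is completed fails the run):
1. the corner that gives has been pressed down by 3 mm or more (contact force between the fingers and stand above 1 N and height (world z) of any of corner_near_left, corner_near_right, corner_far_left, corner_far_right below 0.017 m), for 0.05 s.
2. that corner's wedge is pushed in tight (((horizontal distance between corner_near_left and soft_pad_c0 below 0.05 m and y of wedge_near_left in the frame of stand below 0.116 m and horizontal distance between wedge_near_left and corner_near_left below 0.06 m and angle between the x axis of wedge_near_left and the y axis of stand, either way round below 0.3 rad) or (horizontal distance between corner_near_right and soft_pad_c0 below 0.05 m and y of wedge_near_right in the frame of stand above -0.116 m and horizontal distance between wedge_near_right and corner_near_right below 0.06 m and angle between the x axis of wedge_near_right and the y axis of stand, either way round below 0.3 rad) or (horizontal distance between corner_far_left and soft_pad_c0 below 0.05 m and y of wedge_far_left in the frame of stand below 0.116 m and horizontal distance between wedge_far_left and corner_far_left below 0.06 m and angle between the x axis of wedge_far_left and the y axis of stand, either way round below 0.3 rad) or (horizontal distance between corner_far_right and soft_pad_c0 below 0.05 m and y of wedge_far_right in the frame of stand above -0.116 m and horizontal distance between wedge_far_right and corner_far_right below 0.06 m and angle between the x axis of wedge_far_right and the y axis of stand, either way round below 0.3 rad))), for 0.2 s.
At the end, for the whole second after the job is handed in: the wedge of the corner that gave is at least 49 mm in under the plate's edge (tight: about 55 mm), within 0.3 rad of square to it and bearing on the plate (over 0.3 N); all corners are within about 3 mm of level, and the scale is at rest within 20 mm of where it stood (((horizontal distance between corner_near_left and soft_pad_c0 below 0.05 m and y of wedge_near_left in the frame of stand below 0.116 m and horizontal distance between wedge_near_left and corner_near_left below 0.06 m and angle between the x axis of wedge_near_left and the y axis of stand, either way round below 0.3 rad) or (horizontal distance between corner_near_right and soft_pad_c0 below 0.05 m and y of wedge_near_right in the frame of stand above -0.116 m and horizontal distance between wedge_near_right and corner_near_right below 0.06 m and angle between the x axis of wedge_near_right and the y axis of stand, either way round below 0.3 rad) or (horizontal distance between corner_far_left and soft_pad_c0 below 0.05 m and y of wedge_far_left in the frame of stand below 0.116 m and horizontal distance between wedge_far_left and corner_far_left below 0.06 m and angle between the x axis of wedge_far_left and the y axis of stand, either way round below 0.3 rad) or (horizontal distance between corner_far_right and soft_pad_c0 below 0.05 m and y of wedge_far_right in the frame of stand above -0.116 m and horizontal distance between wedge_far_right and corner_far_right below 0.06 m and angle between the x axis of wedge_far_right and the y axis of stand, either way round below 0.3 rad)) and height (world z) of corner_near_left between 0.0175 and 0.0235 m and height (world z) of corner_near_right between 0.0175 and 0.0235 m and height (world z) of corner_far_left between 0.0175 and 0.0235 m and height (world z) of corner_far_right between 0.0175 and 0.0235 m and distance of stand from where it was at the start of the episode below 0.02 m and linear speed of stand below 0.02 m/s and ((horizontal distance between corner_near_left and soft_pad_c0 below 0.05 m and contact force between wedge_near_left and stand above 0.3 N) or (horizontal distance between corner_near_right and soft_pad_c0 below 0.05 m and contact force between wedge_near_right and stand above 0.3 N) or (horizontal distance between corner_far_left and soft_pad_c0 below 0.05 m and contact force between wedge_far_left and stand above 0.3 N) or (horizontal distance between corner_far_right and soft_pad_c0 below 0.05 m and contact force between wedge_far_right and stand above 0.3 N))); the robot touches nothing.
It fails at once if the wedge of a corner that did not give is pushed more than 8 mm ((horizontal distance between corner_near_left and soft_pad_c0 above 0.08 m and distance of wedge_near_left from where it was at the start of the episode above 0.008 m) or (horizontal distance between corner_near_right and soft_pad_c0 above 0.08 m and distance of wedge_near_right from where it was at the start of the episode above 0.008 m) or (horizontal distance between corner_far_left and soft_pad_c0 above 0.08 m and distance of wedge_far_left from where it was at the start of the episode above 0.008 m) or (horizontal distance between corner_far_right and soft_pad_c0 above 0.08 m and distance of wedge_far_right from where it was at the start of the episode above 0.008 m)).
It fails at once if a wedge is lifted or tipped up (butt more than 12 mm off the surface) (height (world z) of any of butt_near_left, butt_near_right, butt_far_left, butt_far_right above 0.0205 m).
It fails at once if the scale is lifted (a corner more than 12 mm up) (height (world z) of any of corner_near_left, corner_near_right, corner_far_left, corner_far_right above 0.032 m).
It fails at once if a bystander is moved more than 25 mm (distance of any of eraser, correction_tape, stapler, tape_dispenser, parcel, orange_cup, spray_bottle, pump_bottle from where it was at the start of the episode above 0.025 m).
It also fails if it takes over 66 s, if anything falls off the work surface, if the arm or the gripper's body presses on something with over 40 N, if the wrist force passes 120 N, or if a joint passes its speed limit or range.

## Working session

There is one attempt and no reset: what is moved stays moved. The work goes in short steps, Python scripts to look and compute and a tool call to move; the robot and the scene stay as the last step left them, time stands still between calls to the robot, and variables do not carry over. Pictures are saved under pics/ and viewed, about 8 in all and at most 12, crops included, and the job is handed in when it is done.

Besides the shell and the picture viewer there is one more tool, called after "Call:" in YAML: its name, and indented under it one key for each argument. play_rows: Moves the arm, as the interface text tells. Its arguments: {"type":"object","properties":{"motion":{"type":"array","items":{"type":"array","items":{"type":"array","items":{"type":"number"}}}},"hand":{"type":"number"}},"required":["motion"]}

```bash
mkdir -p pics; python3 - <<'E'
from rig import status, viewer, models
import cv2,numpy as np
o=status.get_obs(); print({k:np.round(v,3).tolist() for k,v in o.items()})
for c in("top","side"):
    p,d=viewer.read_camera(c); cv2.imwrite(f"pics/{c}0.png",p); np.save(f"{c}0.npy",d)
    m=viewer.camera_model(c); print(c,np.round(m["intrinsics"],1).tolist(),np.round(m["cam_to_world"],3).tolist())
for n in["stand","wedge_near_left","eraser","correction_tape","stapler"]:
    print(n,[(np.round(r["xyz"]).tolist(),round(r["p"],2)) for r in models.spot_in(n,"top")])
E
```

```text
{'t': 0.0, 'q': [0.973, 0.291, -0.154, 1.127, -0.0, 1.432], 'joint_vel': [-0.001, -0.001, -0.001, -0.001, -0.0, 0.002], 'joint_torque': [-0.003, -53.714, 33.137, 0.016, -0.0, -0.0], 'tcp_pos': [232.295, 470.354, 230.758], 'ee_rot': [-0.865, 1.393, 0.865], 'force': [0.131, 0.337, -0.327], 'torque': [0.021, 0.054, 0.018], 'grip_width': 85.481}
top [[434.4, 0.0, 321.7], [0.0, 434.4, 238.6], [0.0, 0.0, 1.0]] [[-0.017, -0.982, 0.188, 363.413], [-1.0, 0.018, 0.003, -4.317], [-0.006, -0.188, -0.982, 1074.151], [0.0, 0.0, 0.0, 1.0]]
side [[589.8, 0.0, 316.7], [0.0, 589.8, 243.4], [0.0, 0.0, 1.0]] [[-0.838, -0.349, 0.418, -1.526], [-0.544, 0.504, -0.671, 861.927], [0.023, -0.79, -0.612, 850.848], [0.0, 0.0, 0.0, 1.0]]
stand [([562.0, 87.0, 24.0], 0.66)]
wedge_near_left [([506.0, 375.0, 7.0], 0.8), ([362.0, 258.0, 14.0], 0.57), ([546.0, 257.0, 12.0], 0.56), ([762.0, 141.0, 55.0], 0.55), ([384.0, 84.0, 45.0], 0.25)]
eraser [([605.0, 280.0, 15.0], 0.56), ([478.0, -49.0, 10.0], 0.16)]
correction_tape [([657.0, 234.0, 10.0], 0.6)]
stapler [([587.0, -77.0, 7.0], 0.24)]
```

View pics/top0.png

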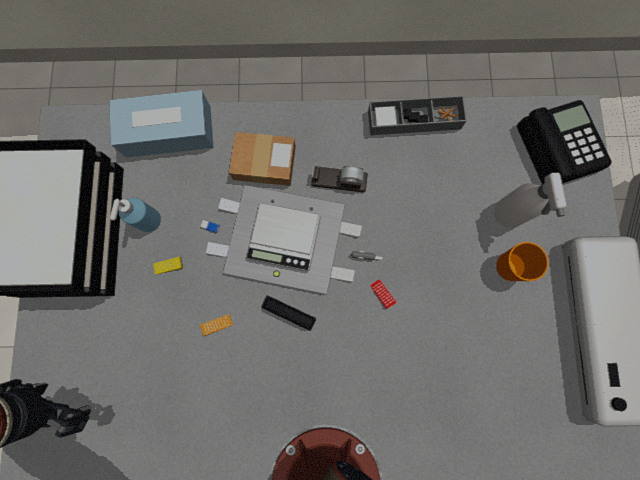

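View pics/side0.png

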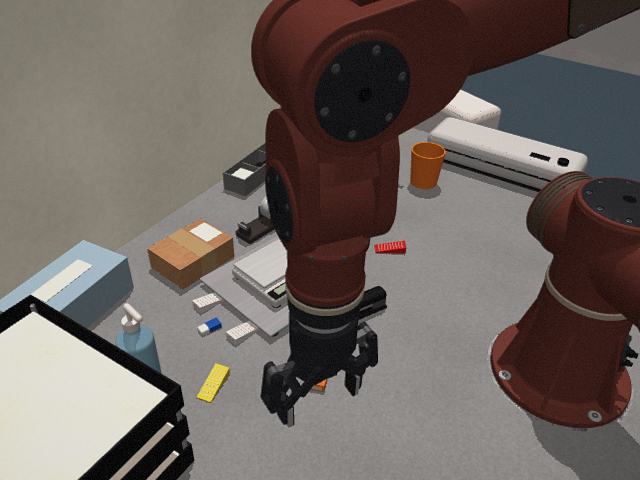

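```bash
cat > h.py <<'E'
import cv2,numpy as np
from rig import status, viewer, models
def ortho(c,p,x0,x1,y0,y1,s,z):
    """picture resampled on plane z: up = +x, left = +y, s px per mm"""
    m=viewer.camera_model(c);K=m["intrinsics"];T=np.linalg.inv(m["cam_to_world"])
    H=K@T[:3][:,[0,1]+[3]]; H[:,2]+=K@T[:3,2]*z
    A=np.array([[0,-1/s,x1],[-1/s,0,y1],[0,0,1]])  # px(u,v)->x,y
    return cv2.warpPerspective(p,np.linalg.inv(H@A),(int((y1-y0)*s),int((x1-x0)*s)),flags=cv2.INTER_CUBIC)
def cloud(c,d):
    m=viewer.camera_model(c);K=m["intrinsics"];v,u=np.indices(d.shape)
    P=np.stack([(u-K[0,2])/K[0,0]*d,(v-K[1,2])/K[1,1]*d,d,np.ones_like(d)],-1)
    return (P@m["cam_to_world"].T)[...,:3]
E
python3 - <<'E'
from h import *
p=cv2.imread("pics/top0.png");d=np.load("top0.npy")
o=ortho("top",p,380,720,-110,290,2,20)
cv2.imwrite("pics/ortho.png",o)
P=cloud("top",d)
hsv=cv2.cvtColor(p,cv2.COLOR_BGR2HSV)
w=((hsv[...,2]>175)&(hsv[...,1]<40)).astype(np.uint8)
n,l,st,ce=cv2.connectedComponentsWithStats(w)
for i in range(1,n):
    if 40<st[i,4]<3000 and 150<ce[i][0]<420:
        Q=P[l==i]; r=cv2.minAreaRect(Q[:,:2].astype(np.float32))
        print(np.round(ce[i]),st[i,4],"xyz",np.round(Q.mean(0),1),"z",np.round(np.percentile(Q[:,2],[5,50,95]),1),"rect",np.round(r[0],1),np.round(r[1],1),round(r[2],1))
for (u,v) in [(244,230),(255,195),(330,215),(320,285),(235,265),(180,220),(300,330)]: print((u,v),P[v,u].round(1))
E
```

```text
[229. 205.] 115 xyz [654.3 230.   21.7] z [ 7.5 12.2 17.8] rect [525.6 113.8] [399.1  42.1] 42.1
[217. 249.] 133 xyz [543.7 256.9  20.3] z [ 7.2 12.4 17.4] rect [468.5 132.5] [343.1  37.7] 58.8
[287. 253.] 90 xyz [525.   80.   57.4] z [42.8 46.1 48.8] rect [475.   40.6] [229.6  71.6] 39.2
(244, 230) [590.3 191.2  21.7]
(255, 195) [680.  165.   21.1]
(330, 215) [624.2 -22.8  22.8]
(320, 285) [450.8   5.   22.5]
(235, 265) [503.1 211.5  23. ]
(180, 220) [625.4 360.6  -5.9]
(300, 330) [344.9  55.3   2.7]
```

View pics/ortho.png

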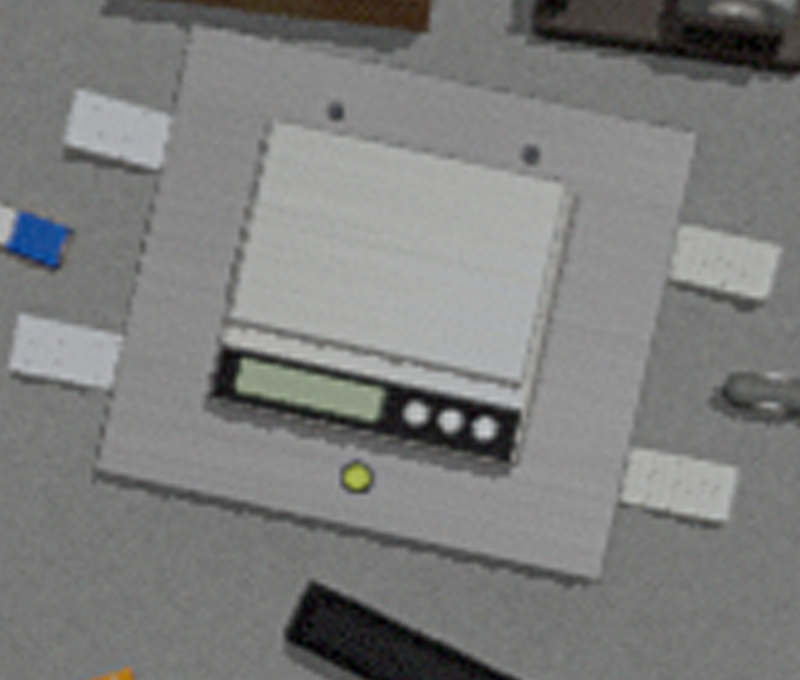

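```bash
cat >> h.py <<'E'
from scipy.spatial.transform import Rotation as R
C=np.array([568.6,92.4]); X=np.array([.979,-.204]); Y=np.array([.204,.979])
def W(lx,ly): return C+lx*X+ly*Y
def rel(x,y,z,M=None):
    o=status.get_obs(); M=R.from_rotvec(o["ee_rot"]).as_matrix() if M is None else M
    return np.round(M.T@(np.array([x,y,z])-o["tcp_pos"])/10,2)
E
python3 - <<'E'
from h import *
o=status.get_obs();M=R.from_rotvec(o["ee_rot"]).as_matrix();print(M.round(3))
for a in(Y,-Y,X,-X):
    b=M.T@[*a,0]; print("turn to bring tool y onto",a,np.arctan2(b[2],b[1]).round(3))
for n,l in dict(NL=(-95,108),NR=(-95,-108),FL=(95,108),FR=(95,-108)).items(): print(n,W(*l).round(1))
print(rel(*W(-95,108),60))
p=cv2.imread("pics/top0.png");P=cloud("top",np.load("top0.npy"))
q=P[130:190,225:300].reshape(-1,3);q=q[(q[:,2]>40)&(q[:,2]<80)];L=(q[:,:2]-C)@np.c_[X,Y];print("parcel local",np.percentile(L,[1,50,99],axis=0))
q=P[160:195,305:375].reshape(-1,3);q=q[(q[:,2]>12)&(q[:,2]<100)];L=(q[:,:2]-C)@np.c_[X,Y];print("disp local",np.percentile(L,[1,50,99],axis=0))
E
```

```text
[[-0.    -0.897  0.443]
 [-0.     0.443  0.897]
 [-1.     0.    -0.   ]]
turn to bring tool y onto [0.204 0.979] 1.317
turn to bring tool y onto [-0.204 -0.979] -1.824
turn to bring tool y onto [ 0.979 -0.204] 2.888
turn to bring tool y onto [-0.979  0.204] -0.253
NL [497.6 217.5]
NR [453.6   6. ]
FL [683.6 178.8]
FR [639.6 -32.7]
[ 17.12 -34.99 -10.94]
parcel local [[131.11704918  18.15581426]
 [186.44206867  92.18211015]
 [245.23997387 167.44724266]]
disp local [[ 150.99202074 -173.99904244]
 [ 170.81475145 -110.96780285]
 [ 202.09586685  -38.48217584]]
```

Call:
play_rows:
  motion:
    - [[0,0,0,-0.085],[0,0,0,-0.084],[0,0,0,-0.084],[0,-2.2,-1.4,0],[0,-2.2,-1.4,0],[0,-2.2,-1.4,0],[0,-2.2,-1.4,0],[0,-2.2,-1.4,0],[0,-2.2,-1.4,0],[0,-2.2,-1.4,0],[0,-2.2,-1.4,0],[0,-2.2,-1.4,0],[0,-2.2,-1.4,0],[0,-2.2,-1.4,0],[0,-2.2,-1.4,0],[0,-2.2,-1.4,0],[0,-2.2,-1.4,0],[0,0,0,0]]
  hand: 0

```text
t: 1.85
tcp_pos: [496.9, 213.1, 231.1]
ee_rot: [-1.055, 1.3, 1.052]
force: [-0.2, 0.0, 0.1]
grip_width: -0.0
```

```bash
python3 - <<'E'
from h import *
print(rel(*W(-95,108),30)); o=status.get_obs(); print(o["tcp_pos"],R.from_rotvec(o["ee_rot"]).as_matrix().round(3).tolist(),o["grip_width"],o["force"])
E
```

```text
[20.11  0.05  0.45]
[496.89713128 213.13852615 231.12250621] [[0.001, -0.978, 0.207], [-0.001, 0.207, 0.978], [-1.0, -0.002, -0.001]] -0.004970380016500023 [-0.23649654  0.00902048  0.12690862]
```

Call:
play_rows:
  motion:
    - [[2,0,0.04,0],[2,0,0.04,0],[2,0,0.04,0],[2,0,0.04,0],[2,0,0.04,0],[2,0,0.04,0],[2,0,0.04,0],[2,0,0.04,0],[2,0,0.04,0],[1.5,0,0.04,0],[0.5,0,0,0],[0,0,0,0],[0,0,0,0]]

```text
t: 2.93
tcp_pos: [494.8, 220.0, 31.8]
ee_rot: [-1.056, 1.299, 1.056]
force: [0.4, -0.1, 0.5]
grip_width: 0.0
```

Call:
play_rows:
  motion:
    - [[0.2,0,0,0],[0.2,0,0,0],[0.2,0,0,0],[0.2,0,0,0],[0.1,0,0,0],[0.1,0,0,0],[0.1,0,0,0],[0,0,0,0],[0,0,0,0]]

```text
t: 3.68
tcp_pos: [494.7, 219.8, 20.3]
ee_rot: [-1.056, 1.3, 1.056]
force: [0.6, 0.0, 0.2]
grip_width: -0.2
```

Call:
play_rows:
  motion:
    - [[0.1,0,0,0],[0.1,0,0,0],[0.1,0,0,0],[0,0,0,0],[0,0,0,0]]

```text
t: 4.1
tcp_pos: [494.9, 219.9, 17.4]
ee_rot: [-1.056, 1.299, 1.056]
force: [-1.5, 0.7, 3.9]
grip_width: 0.2
```

Call:
play_rows:
  motion:
    - [[0.1,0,0,0],[0.1,0,0,0],[0,0,0,0],[0,0,0,0]]

```text
t: 4.43
tcp_pos: [494.9, 219.9, 15.3]
ee_rot: [-1.056, 1.299, 1.056]
force: [-0.4, 0.7, 6.0]
grip_width: 0.0
```

Call:
play_rows:
  motion:
    - [[0.1,0,0,0],[0.1,0,0,0],[0,0,0,0],[0,0,0,0]]

```text
t: 4.77
tcp_pos: [494.9, 220.0, 14.3]
ee_rot: [-1.056, 1.299, 1.056]
force: [-4.5, -0.1, 17.8]
grip_width: 0.1
```

Call:
play_rows:
  motion:
    - [[-0.5,0,0,0],[-1,0,0,0],[-2,0,0,0],[-2,0,0,0],[0,-0.6,1.5,0],[0,-0.6,1.6,0],[0,-0.6,1.6,0],[0,-0.6,1.6,0],[0,-0.6,1.6,0],[0,-0.6,1.6,0],[0,-0.2,1.2,0],[0,0,0,0],[0,0,0,0]]

```text
t: 5.85
tcp_pos: [553.5, 316.8, 68.1]
ee_rot: [-1.057, 1.3, 1.057]
force: [0.3, -0.3, 0.3]
grip_width: 0.4
```

```bash
python3 - <<'E'
from h import *
o=status.get_obs(); print(o["tcp_pos"],(o["tcp_pos"][:2]-C)@np.c_[X,Y],o["force"])
p,d=viewer.read_camera("top"); cv2.imwrite("pics/b.png",np.hstack([ortho("top",p,480,720,120,330,1.9,15)]))
p,d=viewer.read_camera("side"); cv2.imwrite("pics/c.png",cv2.resize(p[240:400,130:330],(800,640)[:2])[:600])
E
```

```text
[553.46317108 316.777758    68.06639032] [-60.59201815 216.57791198] [ 0.27772542 -0.25676037  0.31712502]
```

View pics/b.png

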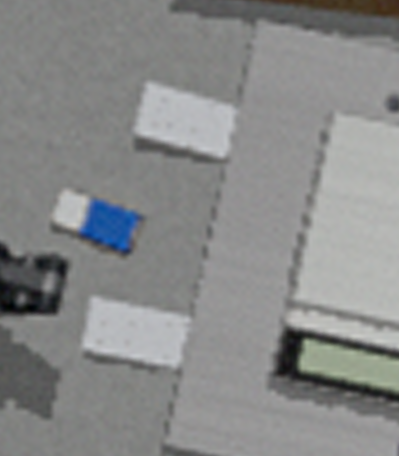

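View pics/c.png

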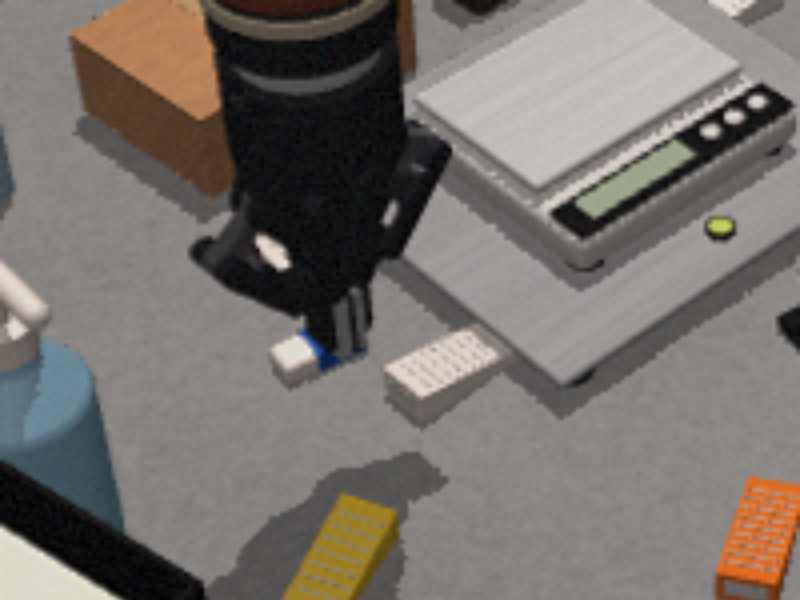

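Call:
play_rows:
  motion:
    - [[1,-0.2,0,0],[1.5,0,0,0],[1.5,0,0,0],[1.2,0,0,0],[0.7,0,0,0],[0,0,0,0],[0,0,-0.4,0],[0,0,-0.4,0],[0,0,-0.4,0],[0,0,-0.4,0],[0,0,-0.3,0],[0,0,-0.2,0],[0,0,0,0],[0,0,0,0]]

```text
t: 7.12
tcp_pos: [551.7, 295.8, 9.5]
ee_rot: [-1.056, 1.299, 1.056]
force: [-0.6, -0.9, 0.2]
grip_width: 0.2
```

```bash
cat > look.py <<'E'
from h import *
import sys
o=status.get_obs(); print(o["tcp_pos"].round(1) if hasattr(o["tcp_pos"],"round") else o["tcp_pos"],(np.array(o["tcp_pos"])[:2]-C)@np.c_[X,Y],o["force"])
p,d=viewer.read_camera("top"); a=ortho("top",p,470,600,150,330,2.2,17)
p,d=viewer.read_camera("side"); b=cv2.resize(p[260:370,150:310],None,fx=2.4,fy=2.4)
h=max(len(a),len(b)); f=lambda i:cv2.copyMakeBorder(i,0,h-len(i),0,0,0)
cv2.imwrite(sys.argv[1],np.hstack([f(a),f(b)]))
E
python3 look.py pics/d.png
```

```text
[551.7 295.8   9.5] [-58.07684759 195.6282945 ] [-0.56916247 -0.91904345  0.21589397]
```

View pics/d.png

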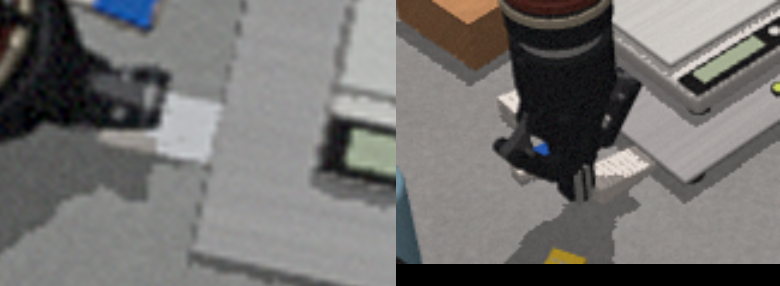

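Call:
play_rows:
  motion:
    - [[0,0,-0.2,0],[0,0,-0.2,0],[0,0,-0.2,0],[0,0,-0.2,0],[0,0,-0.2,0],[0,0,-0.2,0],[0,0,-0.2,0],[0,0,-0.2,0],[0,0,-0.2,0],[0,0,-0.2,0],[0,0,0,0]]

```text
t: 8.13
tcp_pos: [547.3, 275.8, 9.3]
ee_rot: [-1.056, 1.3, 1.056]
force: [-0.8, 0.1, 0.1]
grip_width: 0.3
```

Call:
play_rows:
  motion:
    - [[0,0,-0.2,0],[0,0,-0.2,0],[0,0,-0.2,0],[0,0,-0.2,0],[0,0,0,0]]

```text
t: 8.55
tcp_pos: [545.7, 268.0, 9.3]
ee_rot: [-1.056, 1.3, 1.056]
force: [-0.2, -1.2, 0.2]
grip_width: -0.1
```

```bash
python3 look.py pics/e.png
```

```text
[545.7 268.    9.3] [-58.26911918 167.25897357] [-0.15866809 -1.24496396  0.16543274]
```

View pics/e.png

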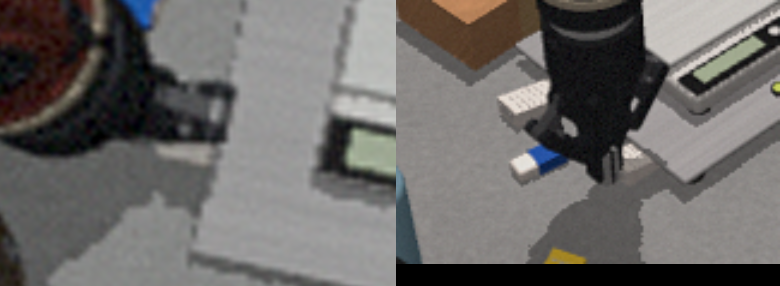

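Call:
play_rows:
  motion:
    - [[0,0,-0.2,0],[0,0,-0.2,0],[0,0,0,0]]

```text
t: 8.9
tcp_pos: [544.8, 264.2, 9.3]
ee_rot: [-1.056, 1.3, 1.056]
force: [-0.3, -0.4, -0.5]
grip_width: -0.0
```

Call:
play_rows:
  motion:
    - [[0,0,-0.2,0],[0,0,-0.1,0],[0,0,0,0]]

```text
t: 9.15
tcp_pos: [544.4, 261.5, 9.3]
ee_rot: [-1.056, 1.299, 1.056]
force: [-0.2, 1.0, 0.0]
grip_width: 0.3
```

Call:
play_rows:
  motion:
    - [[0,0,-0.1,0],[0,0,-0.1,0],[0,0,0,0]]

```text
t: 9.4
tcp_pos: [544.1, 260.1, 9.4]
ee_rot: [-1.056, 1.298, 1.057]
force: [0.3, 4.7, -1.0]
grip_width: 0.3
```

Force is rising (wedge meets the plate); continue in small steps.

Call:
play_rows:
  motion:
    - [[0,0,-0.1,0],[0,0,0,0]]

```text
t: 9.57
tcp_pos: [544.0, 259.3, 9.4]
ee_rot: [-1.056, 1.298, 1.057]
force: [1.8, 5.8, -1.0]
grip_width: 0.2
```

Call:
play_rows:
  motion:
    - [[0,0,-0.1,0],[0,0,0,0],[0,0,0,0]]

```text
t: 9.82
tcp_pos: [544.0, 258.8, 9.5]
ee_rot: [-1.055, 1.297, 1.057]
force: [1.0, 7.2, -2.6]
grip_width: -0.1
```

Call:
play_rows:
  motion:
    - [[0,0,-0.1,0],[0,0,0,0],[0,0,0,0]]

```text
t: 10.07
tcp_pos: [543.9, 258.2, 9.5]
ee_rot: [-1.055, 1.296, 1.058]
force: [1.4, 9.2, -2.2]
grip_width: -0.4
```

```bash
python3 look.py pics/f.png
```

```text
[543.9 258.2   9.5] [-58.03516866 157.27043547] [ 1.44318531  9.15464113 -2.20971824]
```

View pics/f.png

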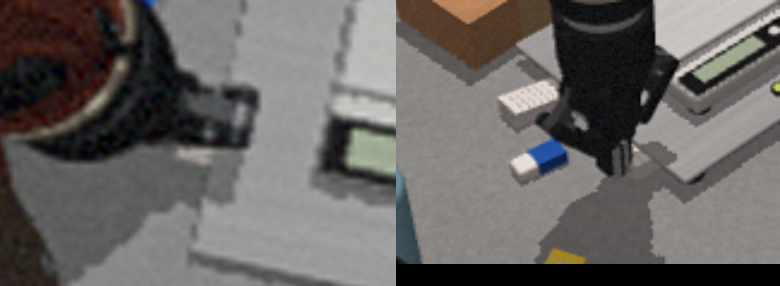

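Call:
play_rows:
  motion:
    - [[0,0,-0.1,0],[0,0,0,0],[0,0,0,0]]

```text
t: 10.42
tcp_pos: [543.8, 257.6, 9.6]
ee_rot: [-1.055, 1.296, 1.058]
force: [2.4, 11.8, -2.7]
grip_width: -0.0
```

Call:
play_rows:
  motion:
    - [[0,0,0.2,0],[0,0,0.5,0],[0,0,1,0],[0,0,1.5,0],[0,0,1.5,0],[-1.5,0,0,0],[-3,0,0,0],[-3,0,0,0],[-3,0,2,0],[-3,0,2,0],[0,3,2,0],[0,3,2,0],[0,3,2,0],[0,3,0,0],[0,3,0,0],[0,0,0,0]]

```text
t: 11.75
tcp_pos: [420.9, 431.5, 144.1]
ee_rot: [-1.059, 1.301, 1.06]
force: [0.6, 0.9, -0.3]
grip_width: 0.2
```

```bash
python3 look.py pics/g.png
```

```text
[420.9 431.5 144.1] [-213.79552474  301.83195328] [ 0.62369393  0.88272901 -0.25123859]
```

View pics/g.png

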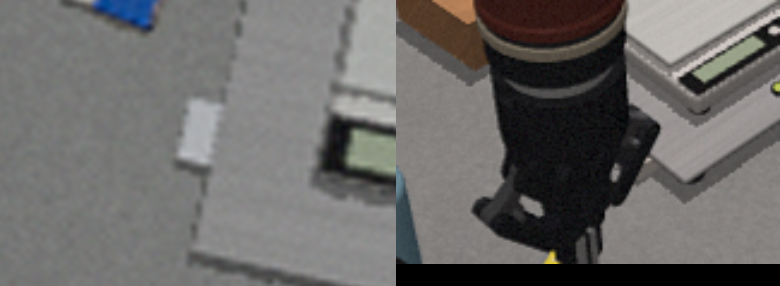

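Call:
play_rows:
  motion:
    - [[0,-1.5,-2.4,0],[0,-1.5,-2.4,0],[0,-1.5,-2.4,0],[0,-1.5,-2.4,0],[0,-1.5,-2.4,0],[0,-1.5,-2.4,0],[0,-1.5,-2.4,0],[0,-1.1,-2.4,0],[2.5,0,0,0],[2.5,0,0,0],[2.5,0,0,0],[2,0,0,0],[1.2,0,0,0],[0.6,0,0,0],[0,0,0,0],[0,0,0,0]]

```text
t: 13.18
tcp_pos: [501.5, 218.4, 31.6]
ee_rot: [-1.056, 1.3, 1.055]
force: [0.2, -0.4, -0.0]
grip_width: 0.1
```

Call:
play_rows:
  motion:
    - [[0.3,0,0,0],[0.2,0,0,0],[0.1,0,0,0],[0.1,0,0,0],[0,0,0,0],[0,0,0,0]]

```text
t: 13.68
tcp_pos: [500.7, 218.7, 24.4]
ee_rot: [-1.056, 1.299, 1.056]
force: [0.5, 0.4, -0.5]
grip_width: 0.1
```

Call:
play_rows:
  motion:
    - [[0.1,0,0,0],[0.1,0,0,0],[0.1,0,0,0],[0,0,0,0],[0,0,0,0]]

```text
t: 14.1
tcp_pos: [500.6, 218.6, 21.2]
ee_rot: [-1.056, 1.3, 1.056]
force: [0.0, -0.3, -0.6]
grip_width: -0.3
```

Call:
play_rows:
  motion:
    - [[0.1,0,0,0],[0.1,0,0,0],[0,0,0,0],[0,0,0,0]]

```text
t: 14.43
tcp_pos: [500.8, 218.6, 19.7]
ee_rot: [-1.056, 1.299, 1.056]
force: [-1.0, -0.1, 5.0]
grip_width: 0.2
```

Call:
play_rows:
  motion:
    - [[0.1,0,0,0],[0,0,0,0],[0,0,0,0]]

```text
t: 14.68
tcp_pos: [500.8, 218.7, 19.5]
ee_rot: [-1.057, 1.299, 1.056]
force: [-4.9, -1.9, 17.4]
grip_width: 0.3
```

Call:
play_rows:
  motion:
    - [[-0.5,0,0,0],[-1,0,0,0],[-2,0,0,0],[-3,0,0,0],[-3,0,0,0],[-3,1.5,2,0],[-3,1.5,2,0],[0,1.5,2.5,0],[0,1.5,2.5,0],[0,1.5,2.5,0],[0,1.5,2.5,0],[0,1.5,2.5,0],[0,1.5,2.5,0],[0,0,0,0],[0,0,0,0]]

```text
t: 15.93
tcp_pos: [421.2, 430.3, 173.6]
ee_rot: [-1.058, 1.298, 1.058]
force: [-0.1, 0.5, 0.5]
grip_width: -0.1
```

```bash
python3 look.py pics/h.png; python3 - <<'E'
from h import *
p,d=viewer.read_camera("top");o=ortho("top",p,380,720,-110,290,2,20);cv2.imwrite("pics/i.png",np.vstack([o])[:600])
a=cv2.imread("pics/ortho.png")
# plate shift from start: phase correlation over the display of the scale
f=lambda i:cv2.cvtColor(i,cv2.COLOR_BGR2GRAY)[100:500,200:580].astype(np.float32)
print("shift px (2/mm)",cv2.phaseCorrelate(f(a),f(o)))
E
```

```text
[421.2 430.3 173.6] [-213.21743593  300.75060851] [-0.10831045  0.54622426  0.47421872]
shift px (2/mm) ((0.07404251009123186, 0.0007526841108926874), 0.6566664159297944)
```

View pics/i.png

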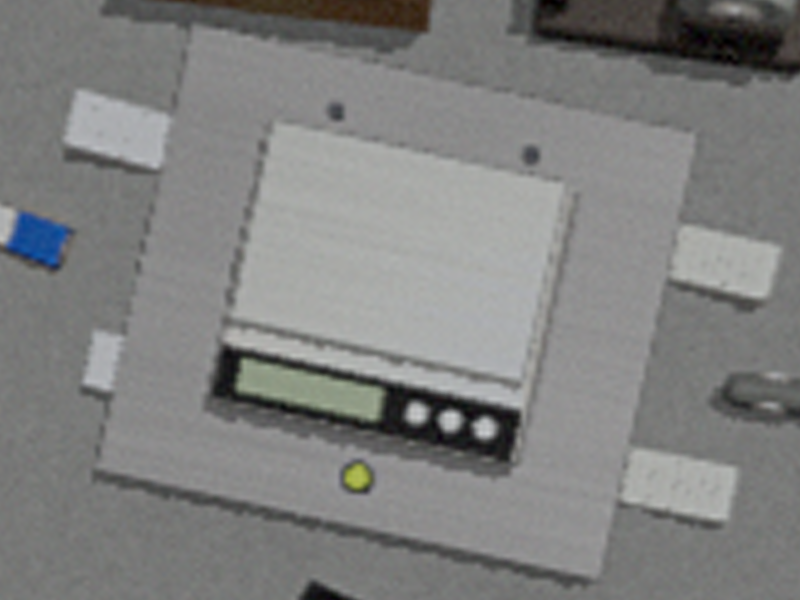

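```bash
python3 -c "
from rig import workorder; print(workorder.hand_in())"
```

```text
the job is handed in; nothing more can be done
None
```

The near left corner was the one that gave. I pushed its white wedge in tight and handed the job in at about 16 s of the 66 s allowed.

- **Finding the corner:** I pressed the near left corner first. It sank from about 20 mm to 14.3 mm, with 6 N at 15.3 mm before it bottomed out. Since it clearly gave, I did not press the other three.
- **Pushing the wedge:** I pushed its butt square to the plate until the force rose from about 0 to 12 N.
- **Last checks:**
  - In the top camera the butt is about 15–16 mm outside the plate edge, so about 55 mm is under it and it is square.
  - Pressed again, the corner is firm: 19.5 mm high at 17 N.
  - The scale shifted by less than 0.1 mm. The other three wedges look unmoved, as do the eraser and the parts of the other objects in that picture.
  - The gripper was clear of everything at the end.
- **Not checked:** I could not measure the wedge's bearing force directly; I infer it from the 12 N push and the firm second press. I also did not look again at the bottles, the cup or most of the stapler. No check failed or disagreed.

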